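Show where the long bolt goes

TASK

Show the apprentice at the sorting table where the long bolt belongs: point at the long bolt from above, with the fingertips about 3 cm over its middle, and stay there for two seconds; then point in the same way at the middle of the cardboard box that holds bolts, about 3 cm over its rim, stay two seconds and finish still pointing there. Touch nothing at any time. Cross the table with the fingertips at least 15 cm up, so that you never seem to point at any other piece or box.

Things in the scene. Friction and masses are not known exactly. Their poses are not given: they have to be found in the camera images.
- long_bolt: the long steel hex bolt, lying on the table with its own nut near the end of the thread: 120 mm long, shank 20 mm thick, head and nut 30 mm across flats, so its highest side is 30 mm above the table. Origin on the table under the middle of its length; x axis along the bolt from head to thread. Loose, 0.4 kg; anywhere in the row of four loose pieces nearest the robot
- short_bolt: a like bolt with a nut but only 65 mm long, 30 mm high, loose in the same row. Origin on the table under its middle
- big_nut: a large hex nut lying flat, 50 mm across flats, 30 mm hole, 24 mm high, loose in the same row. Origin on the table at its centre
- pulley: a small dark grooved pulley wheel lying flat, 64 mm in diameter, 32 mm high, loose in the same row. Origin on the table at its centre
- bolt_box: open cardboard box 110 x 140 mm, rim 45 mm above the table, filled with hex bolts that stand up to 9 mm over the rim. Fixed; one of three like boxes in the row farther from the robot. Origin on the table under its centre; x axis along its 110 mm side
- nut_box: the same cardboard box, but filled with hex nuts. Origin on the table under its centre
- washer_box: the same cardboard box, but filled with flat round washers. Origin on the table under its centre
There are look-alikes about, which are no part of the job. What is shaped like the bolt_box but green is not meant.

How it is judged (in metres and radians):
On the way, in this order (a step that is already met when the one before it is completed fails the run):
1. the fingers point at the long bolt from just above its middle for 1.5 s (horizontal distance between the grasp point and long_bolt below 0.025 m and height (world z) of the grasp point between 0.05 and 0.115 m), for 1.5 s.
2. then the fingers point at the box of bolts from just above its middle for 1.5 s (horizontal distance between the grasp point and bolt_box below 0.03 m and height (world z) of the grasp point between 0.066 and 0.13 m), for 1.5 s.
At the end, for the whole second after the job is handed in: The point between the finger pads (some 19 mm behind the fingertips) is still within 30 mm horizontally of the centre of the box of bolts and 66 to 130 mm above the table, touching nothing; the four loose pieces lie at rest within 8 mm of where they started (all of step 2 and distance of each of long_bolt, short_bolt, big_nut, pulley from where it was at the start of the episode below 0.008 m and linear speed of each of long_bolt, short_bolt, big_nut, pulley below 0.01 m/s).
It fails at once if the robot touches something (over 0.5 N) (contact force between any of the fingers, the arm and anything else above 0.5 N).
It fails at once if a loose piece is shifted or lifted by more than 8 mm (distance of any of long_bolt, short_bolt, big_nut, pulley from where it was at the start of the episode above 0.008 m).
It fails at once if the fingers dip low over the middle of another piece or box (within 40 mm horizontally, the point between the pads under 110 mm above the table) ((horizontal distance between the grasp point and short_bolt below 0.04 m and height (world z) of the grasp point below 0.11 m) or (horizontal distance between the grasp point and big_nut below 0.04 m and height (world z) of the grasp point below 0.11 m) or (horizontal distance between the grasp point and pulley below 0.04 m and height (world z) of the grasp point below 0.11 m) or (horizontal distance between the grasp point and nut_box below 0.04 m and height (world z) of the grasp point below 0.11 m) or (horizontal distance between the grasp point and washer_box below 0.04 m and height (world z) of the grasp point below 0.11 m)).
It also fails if it takes over 40 s, if anything falls off the work surface, if the arm or the gripper's body presses on something with over 40 N, if the wrist force passes 120 N, or if a joint passes its speed limit or range.

ROBOT

A 6-joint arm with a two-finger parallel gripper is mounted at the origin on the work surface. World frame = base frame: x ahead of the robot, y to its left, z up, the work surface at z = 0. Lengths are in m, angles in degrees, forces in N, time in s.
With the tool pointing down it reaches from about 0.35 to 0.875 m from the base axis. Payload 4.2 kg.
Tool frame: the origin (TCP) lies midway between the tips of the shut fingers; the grasp point (between the pads) lies 19 mm behind it; z points along the fingers, y is the direction in which the jaws open and shut (so a half turn about z gives the same grasp; the last joint's range is limited). The gripper opens to 87 mm and grips with 3 to 60 N. Pads are 19 mm wide; open, the fingers measure 117 mm over their backs; the gripper's body (75 mm by 190 mm) begins 51 mm behind the grasp point.
Start: joints at [-58.522, 22.042, 0.453, 0, -68.411, -14.817], TCP at [0.179, -0.599, 0.223] pointing down, gripper open.
Joint ranges: [-179.83, 179.83], [-69.29, 118.12], [-61.27, 80.66], [-181.25, 117.63], [-171.15, -9.14], [-177.46, 177.46]. Speed limits (degrees/s): [159.86, 159.86, 180, 180, 180, 180].

INTERFACE

Orientations are given as a 3x3 rotation matrix whose columns are the frame's x, y, z axes.
In Python, from cell import * gives the robot as it stands.
- The arm moves only by the shell command python3 -m jog 'ROWS' [FORCE]. ROWS is a JSON object of lists of equal length, an entry for each row: "jaw": the finger opening in m, from 0 to 0.087; "linear": the shift along the tool's x, y, z in m, a list of three; "twist": the turn about the tool's z in rad. In form: {"jaw": [jaw, ...], "linear": [[x, y, z], ...], "twist": [twist, ...]}. A call has 1 to 12 rows; each row is the pose to reach, as a shift and turn from the pose commanded when the call began, along the tool's axes at that moment; what a row does not reach only later rows make up. A row lasts 1/8 s, in which the tool goes at most 62.5 mm and 10.7 degrees, less where a joint would pass 70% of its speed; a pose out of reach is approached as far as the arm can. A call with a gripper value outside its range is refused whole. The fingers move at their own pace and stop on an object; FORCE is the grip in N (left out, the last holds). Time passes only in rows, so rows that repeat a pose let the fingers close. It gives the time, the measured TCP pose, the force and the opening at its end, in the units of the state.
- state(): the state, without advancing time (a new reading comes with each control period).
- read_camera(name): name is "scene" or "top" or "wrist"; returns the picture (400x640x3 uint8, red, green, blue); there is no depth.
- camera_info(name): a dict with "fx", "fy", "cx", "cy" (pixels), "rvec" (rotation vector, rad) and "tvec" (3), from world to camera coordinates, as OpenCV has them; the wrist camera has in their place "tool_from_camera" (4x4, takes a point from camera to tool coordinates, whose origin is the TCP and whose axes are the flange's). Camera axes: x right, y down, z forward; pixel columns grow to the right and rows downward; lengths in m; the calibration is good to about 2 mm. A picture is of the moment at which its call begins: read the wrist's pose just before it. camera_info takes no time and is no camera call.
- hand_in(): hands the job in, once; it reports no verdict.
The state is a dict: "time_s": time; "qpos": joint angles; "dq": joint speeds; "joint_torque": joint torques, N m; "tool_pos": TCP position; "tcp_rot": TCP orientation; "wrist_force": force on the tool from outside, world axes, zero at the start; "wrist_torque": the same for the moment, N m; "width": finger opening in m.
Only numpy, scipy, OpenCV 4.12 (cv2) and the standard library are available. Lean on these libraries where they do the work, as an engineer would, in place of code of your own. Each camera call takes 0.05 s, during which the arm holds its last target. There are 200 camera calls.

## Working session

There is one attempt and no reset: what is moved stays moved. The work goes in short steps, Python scripts to look and compute and a shell command to move; the robot and the scene stay as the last step left them, time stands still between calls to the robot, and variables do not carry over. Pictures are saved under pics/ and viewed, on a budget of 10 in all, crops included, one or two more only if the job needs it, and the job is handed in when it is done.

```bash
mkdir -p pics && python3 - <<'E'
from cell import *
import cv2
s=state();print(s['time_s'],s['tool_pos'],s['tcp_rot'],s['width'])
for n in("top","scene"):
    cv2.imwrite(f"pics/{n}0.png",read_camera(n)[:,:,::-1]);print(n,camera_info(n))
E
```

```text
0.0 [ 0.17904923 -0.59817166  0.22146842] [[-9.58078722e-01 -2.86504246e-01 -6.92263934e-04]
 [-2.86505074e-01  9.58076482e-01  2.07299292e-03]
 [ 6.93205215e-05  2.18442754e-03 -9.99997612e-01]] 0.08692670154333718
top {'fx': 473.8567610842214, 'fy': 473.8567610842214, 'cx': 326.50187462707026, 'cy': 204.7149141240336, 'rvec': array([ 2.14393773, -2.10704684,  0.19020145]), 'tvec': array([0.00564669, 0.64153257, 1.00725351])}
scene {'fx': 378.3062371736352, 'fy': 378.3062371736352, 'cx': 330.30212532904966, 'cy': 200.90713226130163, 'rvec': array([ 2.16867032,  1.24210317, -0.4718374 ]), 'tvec': array([-0.3067199 , -0.40199425,  1.15300029])}
```

View pics/top0.png

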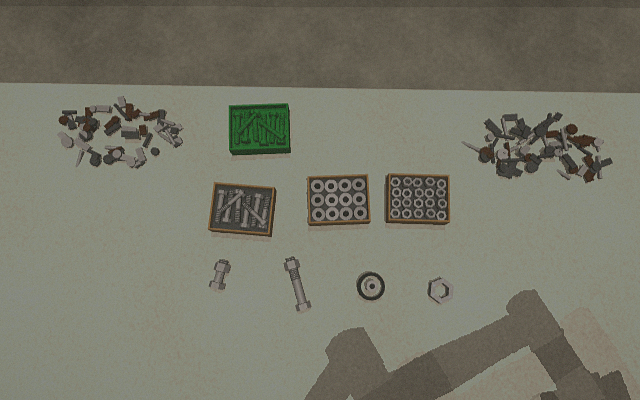

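View pics/scene0.png

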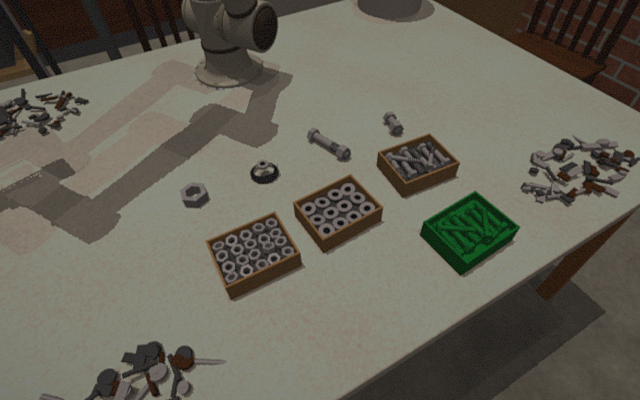

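The top view shows these candidates:
- **Loose row:** short bolt (220,274), long bolt (298,285), pulley (371,286) and big nut (440,290).
- **Boxes:** bolts in cardboard (243,209), washers (338,200), nuts (419,199), and a green box of bolts (260,130).

The long bolt is the longer of the two bolts. The bolt box is the cardboard one at (243,209), because the green one is excluded. I'll measure both and confirm in a crop.

```bash
cat > h.py <<'E'
import cv2,numpy as np
from cell import camera_info
def ray(n,uv,z):
    c=camera_info(n);R=cv2.Rodrigues(np.array(c['rvec']))[0];o=-R.T@c['tvec']
    d=R.T@np.array([(uv[0]-c['cx'])/c['fx'],(uv[1]-c['cy'])/c['fy'],1]);return o+d*(z-o[2])/d[2]
E
python3 - <<'E'
from h import *
im=cv2.imread('pics/top0.png');hsv=cv2.cvtColor(im,cv2.COLOR_BGR2HSV).astype(int)
bg=cv2.medianBlur(im,71).astype(int)
diff=np.abs(im.astype(int)-bg).max(2)
vis=im.copy()
def blob(m,roi):
    x0,y0,x1,y1=roi;k=np.zeros(m.shape,np.uint8);k[y0:y1,x0:x1]=m[y0:y1,x0:x1]
    c=max(cv2.findContours(k,0,1)[0],key=cv2.contourArea);return c
brown=((hsv[...,0]>5)&(hsv[...,0]<22)&(hsv[...,1]>90)).astype(np.uint8)
sat=cv2.morphologyEx((diff>28).astype(np.uint8),cv2.MORPH_CLOSE,np.ones((3,3)))
for name,m,roi,z in [('long',sat,(275,245,325,325),.017),('short',sat,(200,250,240,300),.017),('pulley',sat,(350,265,392,306),.025),('nut',sat,(422,270,460,310),.02),
  ('boltbox',brown,(200,175,285,243),.045),('washer',brown,(300,168,376,232),.045),('nutbox',brown,(380,168,456,232),.045)]:
    r=cv2.minAreaRect(blob(m,roi));b=cv2.boxPoints(r);cv2.drawContours(vis,[b.astype(int)],0,(0,0,255),1)
    P=np.array([ray('top',p,z) for p in b]);e=np.linalg.norm(np.diff(P,axis=0),axis=1)[:2]
    print(name,np.round(r[0],1),'centre',P.mean(0).round(4),'sides mm',(e*1e3).round(1),'reach',np.hypot(*P.mean(0)[:2]).round(3))
cv2.imwrite('pics/crop1.png',cv2.resize(vis[165:325,195:460],None,fx=3,fy=3,interpolation=2)[:, :800])
E
```

```text
long [296.5 282.8] centre [0.4682 0.0821 0.017 ] sides mm [ 35.4 122.8] reach 0.475
short [220.  273.7] centre [0.4852 0.2565 0.017 ] sides mm [68.1 36.8] reach 0.549
pulley [370.  285.5] centre [ 0.4646 -0.0841  0.025 ] sides mm [63.3 64.3] reach 0.472
nut [433.8 289.3] centre [ 0.4586 -0.2285  0.02  ] sides mm [60.2 30.6] reach 0.512
boltbox [241.6 208.8] centre [0.6315 0.2096 0.045 ] sides mm [113.8 148.8] reach 0.665
washer [338.4 199.4] centre [ 0.6572 -0.0102  0.045 ] sides mm [142.7 115.6] reach 0.657
nutbox [417.6 198.6] centre [ 0.6621 -0.1907  0.045 ] sides mm [116.2 147.3] reach 0.689
```

View pics/crop1.png

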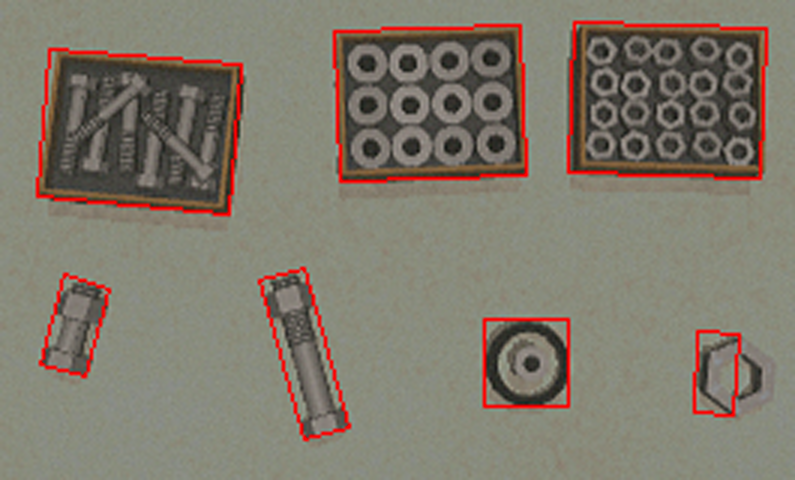

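The crop shows the long bolt's outline (122.8 mm measured, 120 given), and the cardboard box at the far left holds bolts. Washers and nuts are in the other two boxes. The big nut's mask is only half complete, but that doesn't matter here. Next I'll compute the shifts in tool axes, going by way of (0.44,-0.33) at travel height.

```bash
cat >> h.py <<'E'
def shifts(*pts):
    from cell import state
    s=state();p=np.array(s['tool_pos']);R=np.array(s['tcp_rot'])
    print(s['time_s'],'tcp',p.round(4),'w',round(s['width'],4),'F',np.round(s['wrist_force'],2))
    for q in pts: print(q,'->',(R.T@(np.array(q)-p)).round(4))
E
python3 -c "
from h import *
shifts((.44,-.33,.22),(.468,.082,.22))"
```

```text
0.1 tcp [ 0.1791 -0.5982  0.2216] w 0.0873 F [ 0.78 -0.26 -1.05]
(0.44, -0.33, 0.22) -> [-0.3269  0.1822  0.0019]
(0.468, 0.082, 0.22) -> [-0.4718  0.5689  0.0026]
```

```bash
python3 -m jog '{"jaw":[0,0,0,0,0,0,0,0,0,0],"linear":[[-0.02,0.01,0],[-0.06,0.03,0],[-0.11,0.06,0],[-0.16,0.09,0],[-0.21,0.12,0],[-0.26,0.145,0],[-0.30,0.167,0],[-0.32,0.178,0],[-0.327,0.182,0],[-0.327,0.182,0]],"twist":[0,0,0,0,0,0,0,0,0,0]}' && python3 -c "
from h import *
shifts((.468,.082,.22))"
```

```text
time_s: 1.35
tool_pos: [0.4402, -0.3301, 0.2224]
tcp_rot: [[-0.958, -0.288, -0.0], [-0.288, 0.958, 0.0], [0.0, 0.0, -1.0]]
wrist_force: [-0.2, 0.2, 0.6]
width: 0.0016
1.35 tcp [ 0.4402 -0.3301  0.2224] w 0.0016 F [-0.22  0.17  0.62]
(0.468, 0.082, 0.22) -> [-0.1451  0.3867  0.0025]
```

```bash
python3 -m jog '{"jaw":[0,0,0,0,0,0,0,0,0,0,0,0],"linear":[[-0.006,0.015,0],[-0.02,0.053,0],[-0.036,0.096,0],[-0.054,0.144,0],[-0.072,0.192,0],[-0.09,0.24,0],[-0.108,0.288,0],[-0.125,0.333,0],[-0.138,0.368,0],[-0.144,0.384,0],[-0.145,0.387,0],[-0.145,0.387,0]],"twist":[0,0,0,0,0,0,0,0,0,0,0,0]}' && python3 - <<'E'
from h import *
from cell import *
shifts((.468,.082,.22),(.468,.082,.06))
s=state();T=np.array(camera_info('wrist')['tool_from_camera']);print(T.round(3))
cv2.imwrite('pics/wrist1.png',read_camera('wrist')[:,:,::-1])
E
```

```text
time_s: 2.85
tool_pos: [0.468, 0.0809, 0.2225]
tcp_rot: [[-0.958, -0.286, -0.0], [-0.286, 0.958, -0.0], [0.0, -0.0, -1.0]]
wrist_force: [0.1, 0.0, -0.6]
width: 0.0008
2.85 tcp [0.468  0.0809 0.2225] w 0.0008 F [ 0.12  0.01 -0.56]
(0.468, 0.082, 0.22) -> [-0.0003  0.001   0.0025]
(0.468, 0.082, 0.06) -> [-0.0004  0.0011  0.1625]
[[ 0.    -0.968 -0.249  0.065]
 [ 1.     0.    -0.    -0.001]
 [ 0.    -0.249  0.968 -0.163]
 [ 0.     0.     0.     1.   ]]
```

View pics/wrist1.png

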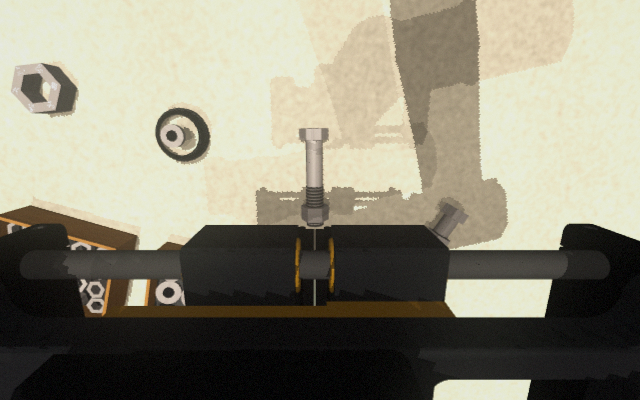

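The wrist view shows the long bolt from head (314,128) to thread end at about (315,226), with the fingers below it in the picture. I'll cross-check its middle from this view.

```bash
python3 - <<'E'
from h import *
from cell import *
s=state();c=camera_info('wrist');T=np.array(c['tool_from_camera']);R=np.array(s['tcp_rot']);p=np.array(s['tool_pos'])
def w(u,v,z):
    d=R@T[:3,:3]@[(u-c['cx'])/c['fx'],(v-c['cy'])/c['fy'],1];o=p+R@T[:3,3];return o+d*(z-o[2])/d[2]
a,b=w(314,129,.025),w(315,226,.015);print(a,b,(a+b)/2,np.linalg.norm(a-b))
E
```

```text
[0.41362426 0.06293058 0.025     ] [0.52952859 0.09876228 0.015     ] [0.47157642 0.08084643 0.02      ] 0.12172808158680068
```

The two views agree within 4 mm (length 122 mm). I'll descend 16 cm and hold.

```bash
python3 -m jog '{"jaw":[0,0,0,0,0,0,0,0,0,0],"linear":[[-0.002,0,0.01],[-0.002,0,0.03],[-0.002,0,0.055],[-0.002,0,0.08],[-0.002,0,0.105],[-0.002,0,0.13],[-0.002,0,0.15],[-0.002,0,0.16],[-0.002,0,0.162],[-0.002,0,0.162]],"twist":[0,0,0,0,0,0,0,0,0,0]}'
python3 -m jog '{"jaw":[0,0,0,0,0,0,0,0,0,0,0,0],"linear":[[0,0,0],[0,0,0],[0,0,0],[0,0,0],[0,0,0],[0,0,0],[0,0,0],[0,0,0],[0,0,0],[0,0,0],[0,0,0],[0,0,0]],"twist":[0,0,0,0,0,0,0,0,0,0,0,0]}' >/dev/null
python3 -m jog '{"jaw":[0,0,0,0,0,0],"linear":[[0,0,0],[0,0,0],[0,0,0],[0,0,0],[0,0,0],[0,0,0]],"twist":[0,0,0,0,0,0]}'
python3 -c "
from h import *
shifts((.47,.081,.222),(.6315,.2096,.222))"
```

```text
time_s: 4.15
tool_pos: [0.4706, 0.0823, 0.061]
tcp_rot: [[-0.958, -0.287, 0.001], [-0.287, 0.958, 0.0], [-0.001, 0.0, -1.0]]
wrist_force: [0.2, 0.1, 1.1]
width: 0.0004
time_s: 6.4
tool_pos: [0.4702, 0.0823, 0.0605]
tcp_rot: [[-0.958, -0.287, -0.0], [-0.287, 0.958, -0.0], [0.0, -0.0, -1.0]]
wrist_force: [-0.7, -0.2, -0.8]
width: 0.0002
6.4 tcp [0.4702 0.0823 0.0605] w 0.0002 F [-0.71 -0.18 -0.8 ]
(0.47, 0.081, 0.222) -> [ 0.0005 -0.0012 -0.1615]
(0.6315, 0.2096, 0.222) -> [-0.1911  0.0757 -0.1615]
```

```bash
python3 -m jog '{"jaw":[0,0,0,0,0,0,0,0,0,0],"linear":[[0,0,-0.01],[0,0,-0.03],[0,0,-0.055],[0,0,-0.08],[0,0,-0.105],[0,0,-0.13],[0,0,-0.15],[0,0,-0.16],[0,0,-0.162],[0,0,-0.162]],"twist":[0,0,0,0,0,0,0,0,0,0]}' && python3 - <<'E'
from h import *
im=cv2.imread('pics/scene0.png');hsv=cv2.cvtColor(im,cv2.COLOR_BGR2HSV)
print(np.mean([ray('scene',p,.045) for p in [(377,161),(459,161),(431,135),(407,186)]],axis=0))
cs=[ray('top',p,.045) for p in [(210,233),(273,236),(277,187),(213,183)]];print(np.mean(cs,axis=0))
shifts((.6315,.2096,.222),(.6315,.2096,.075))
cv2.imwrite('pics/scenecrop.png',cv2.resize(im[120:205,360:530],None,fx=4,fy=4,interpolation=2))
E
```

```text
time_s: 7.65
tool_pos: [0.4698, 0.0821, 0.222]
tcp_rot: [[-0.958, -0.287, -0.001], [-0.287, 0.958, -0.0], [0.001, 0.0, -1.0]]
wrist_force: [-0.7, 0.1, -0.3]
width: 0.0005
[0.64332286 0.20415207 0.045     ]
[0.6293983  0.20585222 0.045     ]
7.65 tcp [0.4698 0.0821 0.222 ] w 0.0005 F [-0.7   0.07 -0.33]
(0.6315, 0.2096, 0.222) -> [-0.1915  0.0758 -0.0002]
(0.6315, 0.2096, 0.075) -> [-0.1917  0.0758  0.1468]
```

View pics/scenecrop.png

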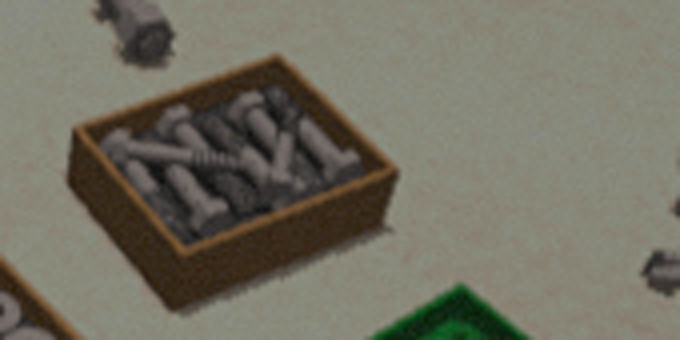

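The crop shows the cardboard bolt box with its outer rim corners at scene pixels (378.8,152), (429.2,133.8), (459.5,163.2) and (405.5,183.5). My first by-eye corners for this view were off, so I'll recompute.

```bash
python3 - <<'E'
from h import *
P=np.array([ray('scene',p,.045) for p in [(378.8,152),(429.2,133.8),(459.5,163.2),(405.5,183.5)]])
print(P.mean(0),np.linalg.norm(np.diff(P,axis=0),axis=1))
E
```

```text
[0.63619833 0.20836103 0.045     ] [0.13555018 0.10930728 0.13595847]
```

The scene view gives (0.636,0.208), with sides of 136 x 109 mm. The top view gives (0.632,0.210). I'll aim at (0.634,0.209): shift [-0.194,0.075], then 0.147 down.

```bash
python3 -m jog '{"jaw":[0,0,0,0,0,0,0,0,0],"linear":[[-0.01,0.004,0],[-0.04,0.015,0],[-0.08,0.031,0],[-0.12,0.046,0],[-0.155,0.06,0],[-0.18,0.07,0],[-0.19,0.074,0],[-0.194,0.075,0],[-0.194,0.075,0]],"twist":[0,0,0,0,0,0,0,0,0]}' && python3 -c "
from h import *
shifts((.634,.209,.075))"
```

```text
time_s: 8.78
tool_pos: [0.6342, 0.2094, 0.2225]
tcp_rot: [[-0.958, -0.287, -0.0], [-0.287, 0.958, -0.0], [0.0, -0.0, -1.0]]
wrist_force: [-0.2, 0.3, -0.8]
width: 0.0004
8.775 tcp [0.6342 0.2094 0.2225] w 0.0004 F [-0.16  0.26 -0.83]
(0.634, 0.209, 0.075) -> [ 0.0002 -0.0003  0.1475]
```

```bash
python3 -m jog '{"jaw":[0,0,0,0,0,0,0,0,0,0],"linear":[[0,0,0.01],[0,0,0.03],[0,0,0.055],[0,0,0.08],[0,0,0.105],[0,0,0.125],[0,0,0.139],[0,0,0.145],[0,0,0.147],[0,0,0.147]],"twist":[0,0,0,0,0,0,0,0,0,0]}'
python3 -m jog '{"jaw":[0,0,0,0,0,0,0,0,0,0,0,0],"linear":[[0,0,0],[0,0,0],[0,0,0],[0,0,0],[0,0,0],[0,0,0],[0,0,0],[0,0,0],[0,0,0],[0,0,0],[0,0,0],[0,0,0]],"twist":[0,0,0,0,0,0,0,0,0,0,0,0]}' >/dev/null
python3 -m jog '{"jaw":[0,0,0,0,0,0],"linear":[[0,0,0],[0,0,0],[0,0,0],[0,0,0],[0,0,0],[0,0,0]],"twist":[0,0,0,0,0,0]}'
python3 - <<'E'
from cell import *
import cv2
cv2.imwrite('pics/scene2.png',read_camera('scene')[:,:,::-1])
E
```

```text
time_s: 10.02
tool_pos: [0.6349, 0.2099, 0.0762]
tcp_rot: [[-0.958, -0.287, 0.001], [-0.287, 0.958, 0.001], [-0.001, 0.0, -1.0]]
wrist_force: [0.6, -0.6, 0.4]
width: 0.0003
time_s: 12.28
tool_pos: [0.6345, 0.2098, 0.0756]
tcp_rot: [[-0.958, -0.287, -0.0], [-0.287, 0.958, -0.0], [0.0, -0.0, -1.0]]
wrist_force: [0.5, -0.3, 0.3]
width: 0.0002
```

View pics/scene2.png

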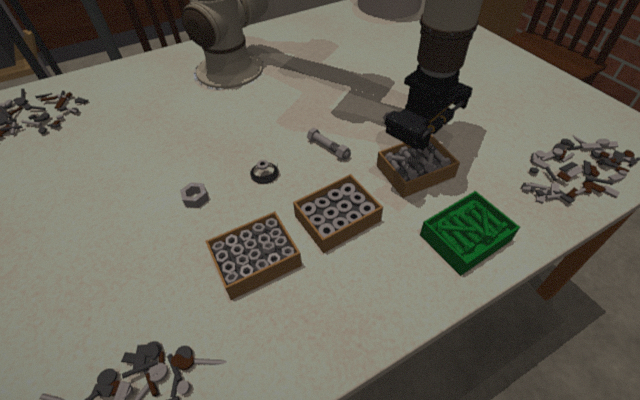

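The fingers are above the cardboard bolt box at about (425,145). The long bolt, pulley and nut look unmoved, and the short bolt is hidden behind the gripper. I'm handing in.

```bash
python3 -c "
from cell import *
print(hand_in())"
```

```text
the job is handed in; nothing more can be done
None
```

The arm pointed at the long bolt, then at the cardboard box of bolts, holding each for just over 2 s. I handed in at about 12.3 s, still pointing at the box; `hand_in()` gives no verdict.

| Target | Fingertips held at (m) | Estimated target position | Gap |
|---|---|---|---|
| Long bolt | (0.470, 0.082), 0.0605 up | top view (0.468, 0.082), wrist view (0.472, 0.081) | about 3 cm over its highest side |
| Bolt box | (0.6345, 0.210), 0.0756 up | top view (0.632, 0.210), scene view (0.636, 0.208) | about 3 cm over the rim |

I shut the fingers for pointing and crossed the table with the tips about 22 cm up.

- **Contact:** Every wrist force reading was about 1 N or less on each axis, including with the arm clear of everything. That is sensor noise, so it can't show contact as light as the 0.5 N limit. The planned clearances are my evidence that nothing was touched.
- **Pieces:** In the last picture the long bolt, pulley and big nut look unmoved. The short bolt was hidden behind the gripper, so I couldn't check it.
- **Disagreements:** My first by-eye corners for the box in the scene view were about 12 mm off. I re-read them from an enlarged crop, and they then agreed with the top view within about 5 mm. The big nut's outline was only half detected, but I didn't use its position.

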